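# Rack the pap paddles to dry and start the drying timer

### The job

Pull every wooden pap paddle out of the upright caddy and lean them side by side on the sloping chrome rack, blade end down on its ledge behind the lip and handle back against the bars. Only when all the paddles stand there, swing the sprung start lever on the drying timer all the way to its stop, hold it there a moment and let it spring back. Do not upset the jug, soap bottle, pacifier case or coaster.

Things in the scene. Friction and masses are not known exactly. Their poses are not given: they have to be found in the camera images.
- paddle1: wooden pap-stirring paddle, 180 mm long, 10 mm thick throughout, 35 g: flat blade 26 mm wide, 70 mm long, then a straight handle 12 mm wide. Origin: middle of the blade's end; +z along the paddle, the handle's top at z = 180 mm; y across the blade, x through its thickness. Stands blade down in a caddy cell at first (top 186 mm above the table). May be absent
- paddle2: wooden pap-stirring paddle, 180 mm long, 10 mm thick throughout, 35 g: flat blade 26 mm wide, 70 mm long, then a straight handle 12 mm wide. Origin: middle of the blade's end; +z along the paddle, the handle's top at z = 180 mm; y across the blade, x through its thickness. Stands blade down in a caddy cell at first (top 186 mm above the table). May be absent
- paddle3: wooden pap-stirring paddle, 180 mm long, 10 mm thick throughout, 35 g: flat blade 26 mm wide, 70 mm long, then a straight handle 12 mm wide. Origin: middle of the blade's end; +z along the paddle, the handle's top at z = 180 mm; y across the blade, x through its thickness. Stands blade down in a caddy cell at first (top 186 mm above the table). May be absent
- paddle4: wooden pap-stirring paddle, 180 mm long, 10 mm thick throughout, 35 g: flat blade 26 mm wide, 70 mm long, then a straight handle 12 mm wide. Origin: middle of the blade's end; +z along the paddle, the handle's top at z = 180 mm; y across the blade, x through its thickness. Stands blade down in a caddy cell at first (top 186 mm above the table). May be absent
- caddy: fixed white ceramic caddy, 44 (x) by 218 (y) by 100 mm high, four upright cells in a row at y = -78, -26, 26, 78 mm, each 16 (x) by 32 mm (y), floor 6 mm above the table; a paddle's blade faces x, has 3 mm play all round and sticks out 86 mm. Origin: centre of the underside. Left or right of the rack, yawed up to 0.35 rad
- rack: sloping front of the fixed chrome rack; faces the robot, leans back 35 degrees from upright, top away from the robot. Origin: on the ledge's upper face at the front plane of the bars, mid-width, 22 mm above the table. z runs up the slope in the plane of the bars, y along the ledge, -x out of the bars. A racked paddle has its origin near (-5, y, 0) mm and its z along the rack's z
- rack_lip (a point): top edge of the rack's lip, mid-width, at rack x = -26, z = 14 mm. The ledge is square to the bars and 24 mm deep from bars to lip; the lip is 4 mm thick and stands 14 mm above the ledge
- rack_top (a point): middle of the rack's top bar, at rack x = 4, z = 104 mm. The bars are 8 mm rods along y at z = 22, 62 and 104 mm, with end rods at y = -132 and 132 mm; nothing above them, so a racked paddle overhangs the top bar by 72 mm. Usable width y = -120 to 120 mm: room for four paddles 56 mm apart
- timer: loose drying timer, 2.2 kg grey box, 120 mm (x, from -50 to +70) by 130 mm (y) by 60 mm high, white dial on its -x face, start lever on top. Origin: on the underside. Stands on the other side of the rack from the caddy, yawed up to 0.35 rad; may get knocked aside
- lever_pivot (a point): point on the lever's vertical axis, 20 mm ahead (+x) of the timer's origin, 88 mm above the table, the same height as lever_knob
- lever_knob (a point): middle of the lever's upright black knob, a cylinder 16 mm across and 34 mm high (71 to 105 mm above the table), on the end of an arm 75 mm from the pivot (arm an 8 mm thick rod 71 to 79 mm above the table). At rest the arm points from the pivot to the timer's -x and +y (150 degrees from the timer's +x)
- lever (a joint): angle of the timer's start lever, rad: 0 at rest, 1.05 at its stop; grows as the lever swings anticlockwise seen from above (the knob moves to the timer's -y). A spring drives it back to 0 when let go; at the stop it takes about 2 N at the knob
- jug: white ceramic milk jug, 86 mm across, 115 mm high with a side handle; origin under its centre. A bystander
- soap: clear soap bottle 60 mm across, 165 mm high; origin under its centre. A bystander
- pacifier_case: plastic pacifier case with clear flip-top lid, 56 x 76 x 41 mm; origin under its centre. A bystander
- coaster: round wooden coaster 94 mm across, 9 mm thick; origin under its centre. A bystander
Mind the look-alikes: they are no part of the job. What is shaped like the timer but orange is not meant.

How it is judged:
By the outcome, as a careful person would: the job done as asked, in the order asked, and still so for the second after the job is handed in, with the robot touching nothing.
Of paddle1, paddle2, paddle3, paddle4 only 3 to 4 are there at a start; the rules pass over those that are not, and their reading is None.
At some moment in a run one of timer may be knocked a few centimetres aside while the robot is not near it.
Once in a run the grip may slacken for a moment while it holds something.
It also fails if it takes over 200 s, if anything falls off the work surface, if the arm or the gripper's body presses on something with over 40 N, if the wrist force passes 120 N, or if a joint passes its speed limit or range.

### The arm

A 6-joint arm with a two-finger parallel gripper is mounted at the origin on the work surface. World frame = base frame: x ahead of the robot, y to its left, z up, the work surface at z = 0. Lengths are in m, angles in rad, forces in N, time in s.
With the tool pointing down it reaches from about 0.35 to 0.775 m from the base axis. Payload 5.5 kg.
Tool frame: the origin (TCP) lies midway between the tips of the shut fingers; the grasp point (between the pads) lies 19 mm behind it; z points along the fingers, y is the line along which they close (so a half turn about z gives the same grasp; the last joint's range is limited). The gripper opens to 85 mm and grips with 20 to 120 N. Pads are 22 mm wide; open, the fingers measure 114 mm over their backs; the gripper's body (76 mm by 85 mm) begins 54 mm behind the grasp point. The pads swing forward as they close: fully open they stand 13 mm farther back than shut.
Start: joints at [-1.455, 0.313, 0.046, 1.304, 0, 1.431], TCP at [0.145, -0.556, 0.231] pointing down, gripper open.
Joint ranges: [-2.76, 2.76], [-0.86, 1.69], [-1.03, 1.26], [-2.2, 2.34], [-1.47, 1.5], [-3.14, 3.14]. Speed limits (rad/s): [2.57, 2.57, 3.14, 3.14, 3.14, 3.14].

### API

Orientations are given as a unit quaternion [w, x, y, z].
In Python, from workcell import telemetry, imaging, env gives the robot as it stands. The module is installed in compiled form; this text tells all that it offers.
- The arm moves only by the tool step_arm, never from a script. Its argument "moves" is a list of rows, each a list of 3 entries, a list of its own where there are three numbers: the shift along the tool's x, y, z in mm, then the turn, a rotation vector about the tool's x, y, z in rad, then the finger opening in mm, from 0 to 85.4. A call has 1 to 8 rows; each row is the pose to reach, as a shift and turn from the pose commanded when the call began, along the tool's axes at that moment; what a row does not reach only later rows make up. A row lasts 1/12 s, in which the tool goes at most 41.7 mm and 7.16 degrees, less where a joint would pass 70% of its speed; a pose out of reach is approached as far as the arm can. A call with a gripper value outside its range is refused whole. The fingers move at their own pace and stop on an object; "grip_force" is the grip in N (left out, the last holds). Time passes only in rows, so rows that repeat a pose let the fingers close. It gives the time, the measured TCP pose, the force, the opening and the grip force at its end, in the units of the state.
- telemetry.get_state(): the state, without advancing time (a new reading comes with each control period).
- imaging.read_camera(name): name is "scene" or "top"; returns the picture (420x560x3 uint8, red, green, blue); there is no depth.
- imaging.camera_params(name): a dict with "camera_matrix" (3x3 intrinsics, pixels), "pose" (4x4, takes a point from camera to world coordinates). Camera axes: x right, y up, looking along -z (the intrinsics and any distortion apply to the point x, -y, -z); pixel columns grow to the right and rows downward; lengths in m; the calibration is good to about 2 mm. A picture is of the moment at which its call begins. camera_params takes no time and is no camera call.
- env.hand_in(): hands the job in; it is judged then, once.
The state is a dict: "clock": time; "joint_pos": joint angles; "qvel": joint speeds; "tau": joint torques, N m; "tcp_pos": TCP position; "orientation": TCP orientation; "wrist_force": force on the tool from outside, world axes, zero at the start; "ft_torque": the same for the moment, N m; "finger_gap": finger opening in m; "grip_force": force on a finger pad.
Only numpy, scipy, OpenCV 4.12 (cv2) and the standard library are available. Lean on these libraries where they do the work, as an engineer would, in place of code of your own. Each camera call takes 0.05 s, during which the arm holds its last target. There are 200 camera calls.

## Working session

There is one attempt and no reset: what is moved stays moved. The work goes in short steps, Python scripts to look and compute and a tool call to move; the robot and the scene stay as the last step left them, time stands still between calls to the robot, and variables do not carry over. Pictures are saved under pics/ and viewed, at most 14 in all, crops included, and the job is handed in when it is done.

Besides the shell and the picture viewer there is one more tool, called after "Request:" as a command line: name --argument value ..., lists and objects as JSON in quotes. step_arm: Moves the arm, as the interface text tells. Its arguments: {"type":"object","properties":{"moves":{"type":"array"},"grip_force":{"type":"number"}},"required":["moves"]}

```bash
mkdir -p pics
python3 - <<'E'
from workcell import telemetry, imaging
import cv2,numpy as np
np.set_printoptions(precision=4,suppress=True)
for n in("scene","top"):
    im=imaging.read_camera(n); cv2.imwrite(f"pics/{n}0.png",cv2.resize(im[:,:,::-1],None,fx=1.42,fy=1.42,interpolation=cv2.INTER_CUBIC))
    np.save(f"pics/{n}0.npy",im)
    p=imaging.camera_params(n); print(p)
print(telemetry.get_state())
E
```

```text
{'camera_matrix': array([[520.0752,   0.    , 282.6841],
       [  0.    , 520.0752, 209.2029],
       [  0.    ,   0.    ,   1.    ]]), 'pose': array([[-0.071 , -0.7594,  0.6467,  1.2309],
       [ 0.9973, -0.0429,  0.0591,  0.0895],
       [-0.0171,  0.6492,  0.7605,  0.9585],
       [ 0.    ,  0.    ,  0.    ,  1.    ]])}
{'camera_matrix': array([[400.5022,   0.    , 277.3264],
       [  0.    , 400.5022, 208.9577],
       [  0.    ,   0.    ,   1.    ]]), 'pose': array([[ 0.0197,  0.9943, -0.1047,  0.4225],
       [-0.9997,  0.0179, -0.0178,  0.0102],
       [-0.0158,  0.105 ,  0.9943,  1.0541],
       [ 0.    ,  0.    ,  0.    ,  1.    ]])}
{'clock': 0.1, 'joint_pos': array([-1.4547,  0.3139,  0.0451,  1.3036, -0.    ,  1.4312]), 'qvel': array([ 0.0001, -0.0009,  0.0014,  0.0006,  0.001 ,  0.0012]), 'tau': array([  0.0029, -48.1726,  29.9244,   0.0127,  -0.0001,  -0.    ]), 'tcp_pos': array([ 0.1454, -0.5558,  0.2305]), 'orientation': array([-0.0008,  0.9918,  0.1275, -0.    ]), 'wrist_force': array([-0.0989, -0.7734, -0.0064]), 'ft_torque': array([0.0213, 0.0198, 0.0433]), 'grip_force': 0.0, 'finger_gap': 0.08490909911159143}
```

View pics/scene0.png

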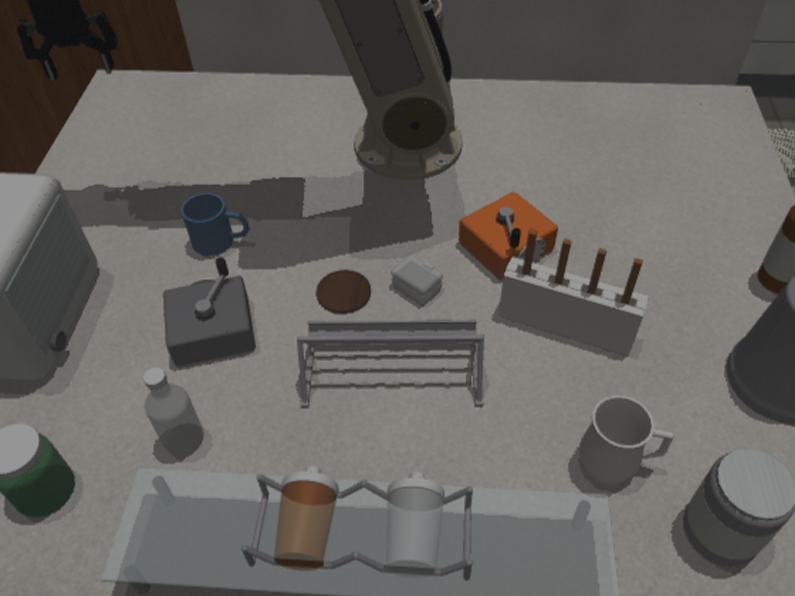

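View pics/top0.png

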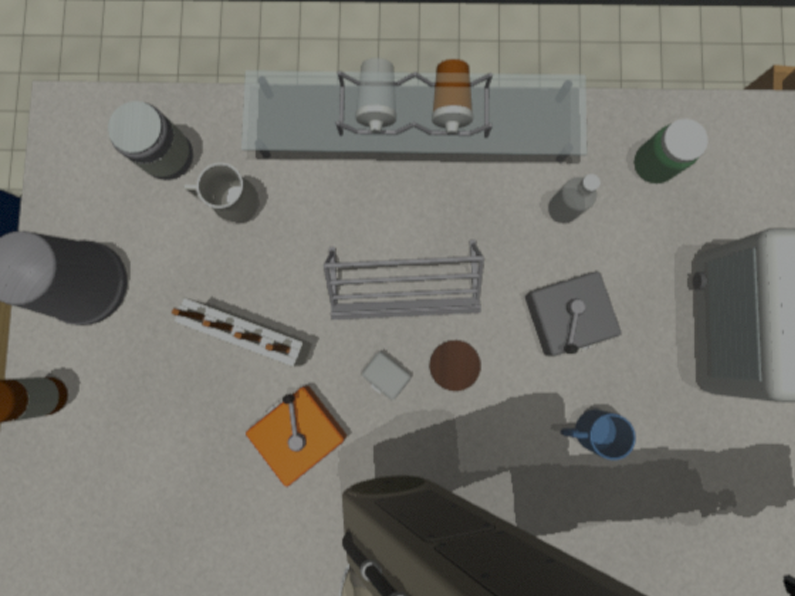

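The scene view shows all four paddles in the caddy, the rack in the middle and the grey timer. In the top view the caddy is at about (238,332), the rack at (405,285), the timer at (573,312) and the orange decoy at (295,437). Next I'll take enlarged crops.

Run:
```python
import numpy as np,cv2
def crop(n,c0,r0,c1,r1,f,out):
    im=np.load(f"pics/{n}0.npy")[r0:r1,c0:c1,::-1]
    im=cv2.resize(im,None,fx=f,fy=f,interpolation=cv2.INTER_CUBIC); im=cv2.convertScaleAbs(im,alpha=1.5)
    for c in range((c0+9)//10*10,c1,10):
        cv2.line(im,(int((c-c0+.5)*f),0),(int((c-c0+.5)*f),6 if c%50 else 14),(0,255,255),1)
        if c%20==0: cv2.putText(im,str(c),(int((c-c0+.5)*f)-9,24),0,.35,(0,0,255),1)
    for r in range((r0+9)//10*10,r1,10):
        cv2.line(im,(0,int((r-r0+.5)*f)),(8,int((r-r0+.5)*f)),(0,255,255),1); cv2.putText(im,str(r),(10,int((r-r0+.5)*f)+4),0,.35,(0,0,255),1)
    cv2.imwrite(out,im)
crop("top",115,160,350,270,3.4,"pics/a.png")
crop("scene",195,145,465,290,2.95,"pics/b.png")
crop("top",360,180,450,260,7,"pics/c.png")
```

```text
(no output)
```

View pics/a.png

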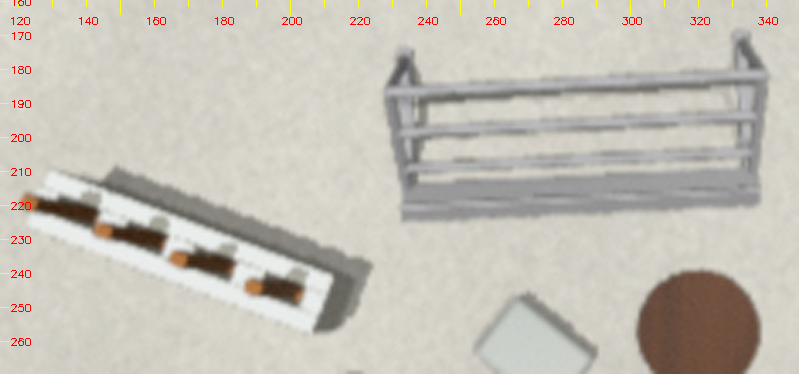

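View pics/b.png

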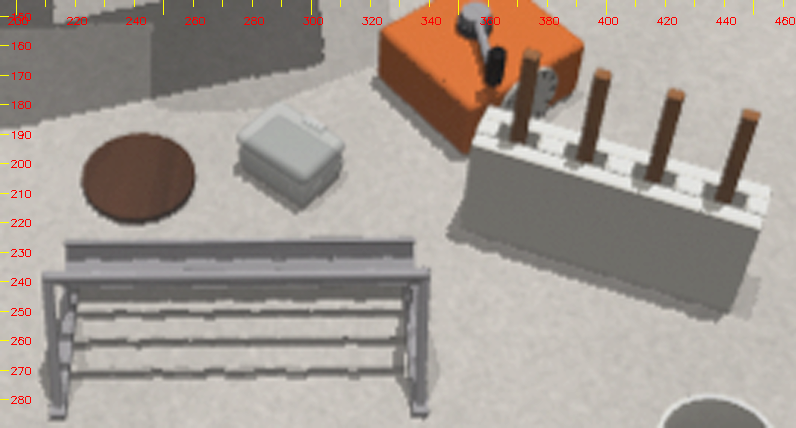

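View pics/c.png

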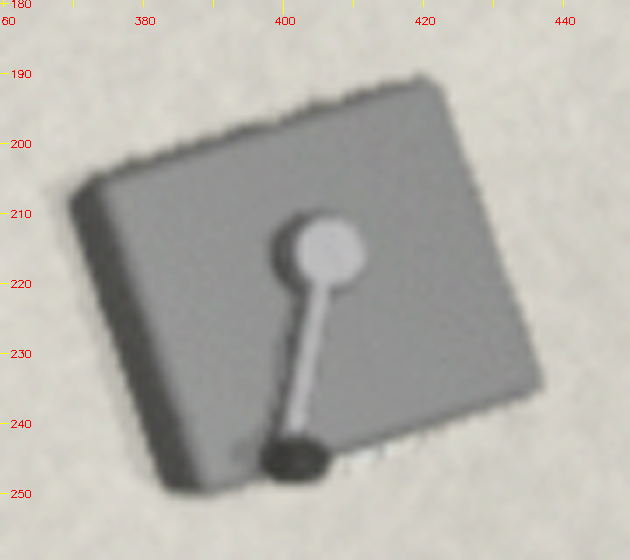

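The crops show the caddy top-face corners, the four handle tops, the rack bars and lip, and the timer box with its lever clearly enough. I'll fit poses to those.

```bash
cat > h.py <<'E'
import numpy as np
from scipy.optimize import least_squares
from scipy.spatial.transform import Rotation as R
P={'scene':(np.array([[520.0752,0,282.6841],[0,520.0752,209.2029],[0,0,1]]),np.array([[-.071,-.7594,.6467,1.2309],[.9973,-.0429,.0591,.0895],[-.0171,.6492,.7605,.9585],[0,0,0,1]])),
'top':(np.array([[400.5022,0,277.3264],[0,400.5022,208.9577],[0,0,1]]),np.array([[.0197,.9943,-.1047,.4225],[-.9997,.0179,-.0178,.0102],[-.0158,.105,.9943,1.0541],[0,0,0,1]]))}
def proj(n,p):
    K,T=P[n]; q=(np.atleast_2d(p)-T[:3,3])@T[:3,:3]; q=q*[1,-1,-1]; u=q@K.T; return u[:,:2]/u[:,2:]
def plane(n,uv,z):
    K,T=P[n]; d=np.linalg.inv(K)@[uv[0],uv[1],1]; d=T[:3,:3]@(d*[1,-1,-1]); return T[:3,3]+d*(z-T[2,3])/d[2]
def A(l): return [(115+x/3.4-.5,160+y/3.4-.5) for x,y in l]
def B(l): return [(195+x/2.95-.5,145+y/2.95-.5) for x,y in l]
def C(l): return [(360+x/7-.5,180+y/7-.5) for x,y in l]
def yawT(v,p): c,s=np.cos(v[2]),np.sin(v[2]); p=np.atleast_2d(p); return np.c_[v[0]+c*p[:,0]-s*p[:,1],v[1]+s*p[:,0]+c*p[:,1],p[:,2]]
a=np.radians(35)
def rack(p): p=np.atleast_2d(p)/1000; return np.c_[np.cos(a)*p[:,0]+np.sin(a)*p[:,2],p[:,1],.022-np.sin(a)*p[:,0]+np.cos(a)*p[:,2]]
def fit(obs,v0):
    f=lambda v:np.concatenate([(proj(n,yawT(v,p))-uv).ravel() for n,p,uv in obs])
    s=least_squares(f,v0,loss='soft_l1'); return s.x,f(s.x).reshape(-1,2)
E
cat > m.py <<'E'
from h import *
np.set_printoptions(precision=4,suppress=True)
m=[78,26,-26,-78]; tops=[[0,y/1e3,.186] for y in m]
for y in (0,):
  v,r=fit([('top',tops,A([(29,202),(104,231),(178,258),(254,287)])),
   ('scene',tops[::-1],B([(532,53),(603,74),(676,94),(751,116)])),
   ('top',[[-.022,-.109,.1],[.022,-.109,.1],[.022,.109,.1],[-.022,.109,.1]],A([(314,331),(332,274),(48,170),(22,222)]))],[.5,.25,0])
print('caddy',v);print(r)
v,r=fit([('top',rack([[4,134,108],[4,-134,108]]),A([(388,92),(765,75)])),('scene',rack([[4,-134,108],[4,134,108]]),B([(43,275),(430,270)])),
 ('top',rack([[0,128,22],[0,-128,22]]),A([(405,168),(755,152)])), ],[.5,0,0])
print('rack',v);print(r)
print(proj('top',yawT(v,rack([[-28,120,14],[-28,-120,14],[-24,120,14],[-28,120,0]]))), A([(402,219),(760,202),(403,207)]), proj('scene',yawT(v,rack([[-28,-120,14],[-28,120,14]]))),B([(65,242),(413,239)]))
v,r=fit([('top',[[.07,.065,.06],[.07,-.065,.06],[-.05,-.065,.06],[-.05,.065,.06]],C([(103,186),(430,75),(543,385),(205,490)]))],[.5,-.25,0])
print('timer',v);print(r); k=np.radians(150)
print(yawT(v,[[.02,0,.08],[.02+.075*np.cos(k),.075*np.sin(k),.105]]),plane('top',C([(330,250)])[0],.08),plane('top',C([(296,459)])[0],.105))
# bystanders
for nm,uv in dict(jug=(220,185),soap=(590,183),pac=(387,375),coaster=(455,366)).items(): print(nm,plane('top',(uv[0]/1.42,uv[1]/1.42),{'jug':.115,'soap':.165,'pac':.041,'coaster':.009}[nm]))
E
python3 m.py
```

```text
caddy [ 0.4604  0.2887 -0.3327]
[[ 0.1686  0.0098]
 [ 0.0183 -0.342 ]
 [ 0.2956 -0.0557]
 [ 0.1193 -0.3073]
 [ 0.4068  0.3975]
 [ 0.5314 -0.0963]
 [ 0.6079 -0.0786]
 [ 0.661  -0.5595]
 [-0.3066  0.6999]
 [ 1.0783  0.0061]
 [ 0.4582 -0.6723]
 [ 1.1446  1.1567]]
rack [0.5191 0.0077 0.0692]
[[-0.4681 -0.4111]
 [ 0.6199 -1.1917]
 [ 0.5258  0.0581]
 [-0.3893  0.5876]
 [ 1.3183  1.804 ]
 [-1.1881  1.3907]]
[[238.0664 221.0344]
 [333.3808 216.2025]
 [238.1186 219.8096]
 [238.7003 224.5166]] [(232.73529411764707, 223.91176470588235), (338.02941176470586, 218.91176470588235), (233.02941176470588, 220.38235294117646)] [[222.3832 225.1741]
 [329.3812 224.1802]] [(216.53389830508473, 226.53389830508473), (334.5, 225.51694915254237)]
timer [ 0.4958 -0.2921  0.3368]
[[-2.1511 -0.6978]
 [ 0.4191 -1.0721]
 [ 1.2958  0.3903]
 [-0.292   1.9365]]
[[ 0.5147 -0.2855  0.08  ]
 [ 0.441  -0.2716  0.105 ]] [ 0.5155 -0.2869  0.08  ] [ 0.4424 -0.2669  0.105 ]
jug [0.7075 0.327  0.115 ]
soap [ 0.7044 -0.2837  0.165 ]
pac [0.39   0.0376 0.041 ]
coaster [ 0.4077 -0.0851  0.009 ]
```

```bash
cat > p.py <<'E'
from h import *
from workcell import telemetry
CAD=[.4604,.2887,-.333]; RK=[.5191,.0077,.0692]; G=.150; GR=.019
def Rt(psi,th): return R.from_euler('ZY',[psi,th])*R.from_matrix(np.diag([-1.,1,-1]))
def tool(psi,grasp,th): r=Rt(psi,th); return np.asarray(grasp)+r.apply([0,0,GR]),r
def cad(y,lift,g=G): # tcp pose holding paddle at caddy cell y(mm), lift (m)
    return tool(CAD[2],yawT(CAD,[0,y/1e3,.006+lift+g])[0],-a)
def rk(px,y,pz,g=G): return tool(RK[2],yawT(RK,rack([px,y,pz+g*1e3]))[0],0.)
def via(p,psi,th): return np.array(p),Rt(psi,th)
def cur():
    s=telemetry.get_state(); q=s['orientation']; return s['tcp_pos'],R.from_quat([q[1],q[2],q[3],q[0]]),s
def plan(wps,start=None):
    p,r=start or cur()[:2]
    for w,rr in wps:
        d=np.round(r.inv().apply(w-p)*1e3); t=np.round((r.inv()*rr).as_rotvec(),2)
        n=max(np.linalg.norm(d)/41.7,np.degrees(np.linalg.norm(t))/7.16)
        print(d.astype(int).tolist(),t.tolist(),'rows %.1f'%n)
        p=p+r.apply(d/1e3); r=r*R.from_rotvec(t)
    return p,r
E
python3 - <<'E'
from h import *
np.set_printoptions(precision=4,suppress=True)
obs=[('top',rack([[4,135,104],[4,-135,104]]),A([(388,92),(765,75)])),('scene',rack([[4,-135,104],[4,135,104]]),B([(43,275),(430,270)])),
 ('top',rack([[4,128,22],[4,-128,22]]),A([(405,168),(755,152)])),('top',rack([[4,132,62],[4,-132,62]]),A([(403,132),(755,116)])),
('scene',rack([[-28,-132,14],[-28,132,14]]),B([(65,242),(413,239)])),('top',rack([[-28,132,14],[-28,-132,14]]),A([(402,206),(760,190)]))]
v,r=fit(obs,[.5,0,0]); print(v);print(r)
E
python3 - <<'E'
from p import *
RK[:]=[.5191,.0077,.0692]
w=[via([.25,-.45,.33],-2.1,0),via([.42,-.15,.33],-1.3,0),via([.42,.1,.33],-.7,-.3),cad(-78,.11),cad(-78,0)]
plan(w)
E
```

```text
[0.5204 0.0078 0.0651]
[[-0.5607  0.0116]
 [ 1.0163 -0.3393]
 [ 0.1622  0.4278]
 [-0.1736  1.3782]
 [ 1.396  -0.0851]
 [-1.3617 -0.084 ]
 [-1.5366  0.003 ]
 [ 1.3867 -0.3214]
 [ 0.4929 -1.0486]
 [ 0.3033 -0.7502]
 [ 0.5468  0.4648]
 [ 0.1055  0.2801]]
[128, -76, -99] [-0.0, -0.0, -0.79] rows 6.3
[345, -3, 0] [-0.0, -0.0, -0.8] rows 8.3
[241, 68, 1] [-0.09, -0.29, -0.59] rows 6.0
[74, 101, 60] [-0.16, -0.31, -0.33] rows 3.8
[63, -1, 90] [-0.0, 0.0, -0.0] rows 2.6
```

Request:
step_arm --moves '[[[128,-76,-99],[0,0,-0.79],40],[[128,-76,-99],[0,0,-0.79],40],[[128,-76,-99],[0,0,-0.79],40],[[128,-76,-99],[0,0,-0.79],40],[[128,-76,-99],[0,0,-0.79],40],[[128,-76,-99],[0,0,-0.79],40],[[128,-76,-99],[0,0,-0.79],40],[[128,-76,-99],[0,0,-0.79],40]]'

```text
clock: 0.77
tcp_pos: [0.2505, -0.45, 0.3304]
orientation: [0.0, 0.866, 0.5, -0.0]
wrist_force: [-0.9, 0.7, 0.1]
finger_gap: 0.0399
grip_force: 0.0
```

Request:
step_arm --moves '[[[345,-3,0],[0,0,-0.8],40],[[345,-3,0],[0,0,-0.8],40],[[345,-3,0],[0,0,-0.8],40],[[345,-3,0],[0,0,-0.8],40],[[345,-3,0],[0,0,-0.8],40],[[345,-3,0],[0,0,-0.8],40],[[345,-3,0],[0,0,-0.8],40],[[345,-3,0],[0,0,-0.8],40]]'

```text
clock: 1.43
tcp_pos: [0.4149, -0.1588, 0.33]
orientation: [-0.0, 0.604, 0.797, -0.0]
wrist_force: [1.6, -1.3, 1.0]
finger_gap: 0.0403
grip_force: 0.0
```

```bash
sed -i 's/^CAD=.*/CAD=[.4604,.2887,-.333]; RK=[.5204,.0078,.0651]; G=.150; GR=.019/' p.py
python3 - <<'E'
from p import *
np.set_printoptions(precision=3,suppress=True)
p,r,s=cur();print(p,s['joint_pos'],s['finger_gap'])
plan([via([.42,.1,.33],-.7,-.3),cad(-78,.11),cad(-78,0)])
E
```

```text
[ 0.415 -0.159  0.33 ] [-0.546  0.047 -0.041  1.484 -0.     0.75 ] 0.040327473111935706
[248, 75, 0] [-0.09, -0.29, -0.59] rows 6.2
[74, 101, 61] [-0.16, -0.31, -0.33] rows 3.8
[63, 0, 90] [-0.0, 0.0, -0.0] rows 2.6
```

Request:
step_arm --moves '[[[248,75,0],[-0.09,-0.29,-0.59],40],[[248,75,0],[-0.09,-0.29,-0.59],40],[[248,75,0],[-0.09,-0.29,-0.59],40],[[248,75,0],[-0.09,-0.29,-0.59],40],[[248,75,0],[-0.09,-0.29,-0.59],40],[[248,75,0],[-0.09,-0.29,-0.59],40],[[248,75,0],[-0.09,-0.29,-0.59],40],[[248,75,0],[-0.09,-0.29,-0.59],40]]'

```text
clock: 2.1
tcp_pos: [0.4187, 0.1014, 0.3298]
orientation: [0.14, 0.337, 0.93, -0.05]
wrist_force: [0.6, -1.2, 1.0]
finger_gap: 0.0399
grip_force: 0.0
```

Request:
step_arm --moves '[[[74,101,61],[-0.16,-0.31,-0.33],40],[[74,101,61],[-0.16,-0.31,-0.33],40],[[74,101,61],[-0.16,-0.31,-0.33],40],[[74,101,61],[-0.16,-0.31,-0.33],40],[[74,101,61],[-0.16,-0.31,-0.33],40],[[74,101,61],[-0.16,-0.31,-0.33],40],[[74,101,61],[-0.16,-0.31,-0.33],40]]'

```text
clock: 2.68
tcp_pos: [0.4456, 0.2085, 0.2514]
orientation: [0.297, 0.161, 0.94, -0.051]
wrist_force: [0.2, 0.2, -0.2]
finger_gap: 0.0405
grip_force: 0.0
```

Run:
```python
from p import *
np.set_printoptions(precision=3,suppress=True)
from workcell import imaging
import cv2
p,r,s=cur();print(p,s['joint_pos'],s['finger_gap'],cad(-78,.11)[0])
plan([cad(-78,0)])
im=imaging.read_camera("scene")[110:310,180:480,::-1]; cv2.imwrite("pics/d.png",cv2.resize(im,None,fx=2.6,fy=2.6))
```

```text
[0.446 0.209 0.251] [ 0.547 -0.139 -0.572  0.72  -0.462  0.788] 0.04047522059292353 [0.445 0.211 0.25 ]
[65, 3, 90] [-0.0, 0.0, -0.01] rows 2.7
```

View pics/d.png

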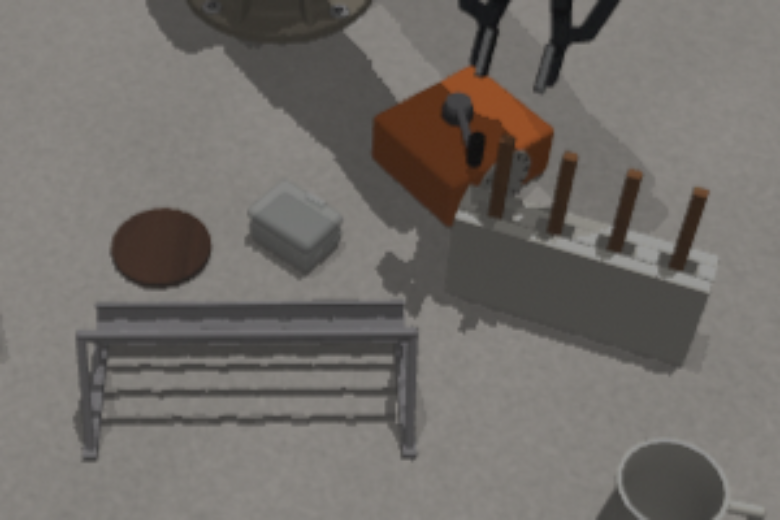

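The open fingers (482,70)/(543,90) hover over the right-most paddle (508,140), centred on it. I'll descend, close and lift.

Request:
step_arm --moves '[[[65,3,90],[0,0,-0.01],40],[[65,3,90],[0,0,-0.01],40],[[65,3,90],[0,0,-0.01],40],[[65,3,90],[0,0,-0.01],40],[[65,3,90],[0,0,-0.01],40]]'

```text
clock: 3.15
tcp_pos: [0.445, 0.2118, 0.1395]
orientation: [0.296, 0.156, 0.941, -0.053]
wrist_force: [1.6, 1.0, 1.7]
finger_gap: 0.0398
grip_force: 0.0
```

Request:
step_arm --moves '[[[0,0,0],[0,0,0],0],[[0,0,0],[0,0,0],0],[[0,0,0],[0,0,0],0],[[0,0,0],[0,0,0],0],[[0,0,0],[0,0,0],0],[[0,0,0],[0,0,0],0]]' --grip_force 60

```text
clock: 3.65
tcp_pos: [0.4463, 0.2141, 0.1426]
orientation: [0.3, 0.155, 0.94, -0.051]
wrist_force: [0.3, -0.3, 6.8]
finger_gap: 0.0112
grip_force: 58.8
```

Run:
```python
from p import *
np.set_printoptions(precision=3,suppress=True)
p,r,s=cur();print(p,cad(-78,0)[0],s['wrist_force'],s['finger_gap'],s['grip_force'])
plan([cad(-78,.16),via([.53,.05,.36],-.05,-.15),rk(-12,-84,60),rk(-12,-84,6)])
```

```text
[0.446 0.214 0.143] [0.445 0.211 0.14 ] [ 0.333 -0.261  6.843] 0.011184217724047011 58.770702481269836
[-91, -3, -129] [0.0, 0.01, 0.01] rows 3.8
[-144, -124, 27] [-0.1, 0.46, -0.27] rows 4.6
[-85, -113, 193] [-0.01, 0.14, -0.12] rows 5.7
[31, 0, 44] [-0.0, 0.0, 0.0] rows 1.3
```

Request:
step_arm --moves '[[[-91,0,-129],[0,0,0],0],[[-91,0,-129],[0,0,0],0],[[-91,0,-129],[0,0,0],0],[[-91,0,-129],[0,0,0],0],[[-91,0,-129],[0,0,0],0],[[-91,0,-129],[0,0,0],0]]'

```text
clock: 4.15
tcp_pos: [0.4458, 0.2149, 0.301]
orientation: [0.299, 0.155, 0.94, -0.05]
wrist_force: [0.5, -0.2, -0.3]
finger_gap: 0.0112
grip_force: 59.6
```

Run:
```python
from p import *
np.set_printoptions(precision=3,suppress=True)
p,r,s=cur();print(p,cad(-78,.16)[0],s['wrist_force'],s['finger_gap'],s['grip_force'])
plan([via([.53,.05,.36],-.05,-.15),rk(-12,-84,60),rk(-12,-84,8)])
```

```text
[0.446 0.215 0.301] [0.445 0.211 0.3  ] [ 0.497 -0.2   -0.312] 0.01123414802763578 59.594271183013916
[-142, -129, 29] [-0.11, 0.46, -0.26] rows 4.7
[-83, -114, 192] [-0.01, 0.15, -0.11] rows 5.7
[30, -1, 43] [0.0, 0.0, -0.0] rows 1.3
```

Request:
step_arm --moves '[[[-142,-129,29],[-0.11,0.46,-0.26],0],[[-142,-129,29],[-0.11,0.46,-0.26],0],[[-142,-129,29],[-0.11,0.46,-0.26],0],[[-142,-129,29],[-0.11,0.46,-0.26],0],[[-142,-129,29],[-0.11,0.46,-0.26],0],[[-142,-129,29],[-0.11,0.46,-0.26],0]]'

```text
clock: 4.65
tcp_pos: [0.5335, 0.0431, 0.3547]
orientation: [0.073, 0.027, 0.997, -0.003]
wrist_force: [0.4, -0.1, -0.5]
finger_gap: 0.0113
grip_force: 59.5
```

Request:
step_arm --moves '[[[-83,-114,192],[-0.01,0.15,-0.11],0],[[-83,-114,192],[-0.01,0.15,-0.11],0],[[-83,-114,192],[-0.01,0.15,-0.11],0],[[-83,-114,192],[-0.01,0.15,-0.11],0],[[-83,-114,192],[-0.01,0.15,-0.11],0],[[-83,-114,192],[-0.01,0.15,-0.11],0],[[-83,-114,192],[-0.01,0.15,-0.11],0]]'

```text
clock: 5.23
tcp_pos: [0.6319, -0.072, 0.1697]
orientation: [-0.006, -0.03, 1.0, 0.001]
wrist_force: [-1.1, 0.1, -1.3]
finger_gap: 0.011
grip_force: 59.6
```

Run:
```python
from p import *
np.set_printoptions(precision=3,suppress=True)
from workcell import imaging
import cv2
p,r,s=cur();print(p,rk(-12,-84,60)[0],s['joint_pos'],s['finger_gap'])
plan([rk(-12,-84,8),rk(-5,-84,3)])
S=imaging.read_camera("scene")[130:310,170:370,::-1];T=imaging.read_camera("top")[150:270,220:350,::-1]
S=cv2.resize(S,(400,360));T=cv2.resize(T,(390,360)); cv2.imwrite("pics/e.png",np.hstack([S,T]))
```

```text
[ 0.632 -0.072  0.17 ] [ 0.636 -0.069  0.182] [-0.239  0.465  0.119  1.238 -0.001 -0.298] 0.011008361286541262
[25, 3, 31] [0.0, -0.01, -0.01] rows 1.0
[-3, 0, 8] [0.0, -0.0, 0.0] rows 0.2
```

View pics/e.png

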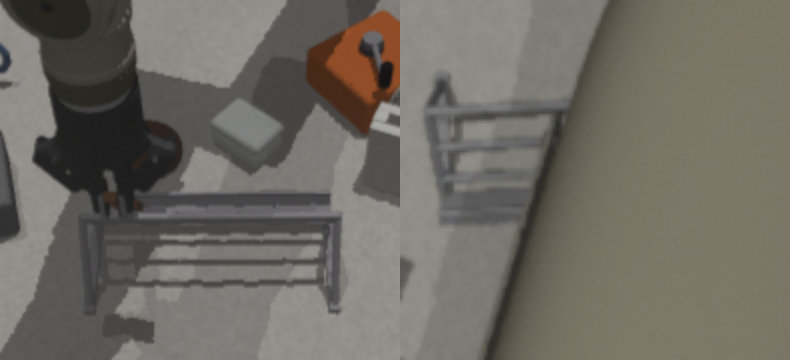

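The paddle hangs in front of the bars near the right end of the rack (about (115,200) in the left view). I'll lower it in behind the lip.

Request:
step_arm --moves '[[[25,3,31],[0,-0.01,-0.01],0],[[25,3,31],[0,-0.01,-0.01],0],[[25,3,31],[0,-0.01,-0.01],0],[[25,3,31],[0,-0.01,-0.01],0]]'

```text
clock: 5.67
tcp_pos: [0.6103, -0.0681, 0.1505]
orientation: [0.006, -0.037, 0.999, -0.0]
wrist_force: [0.5, -0.1, 0.1]
finger_gap: 0.011
grip_force: 58.9
```

Request:
step_arm --moves '[[[-1,0,2],[0,0,0],0],[[-2,0,4],[0,0,0],0],[[-2,0,6],[0,0,0],0],[[-3,0,8],[0,0,0],0],[[-3,0,8],[0,0,0],0]]'

```text
clock: 6.08
tcp_pos: [0.6123, -0.0684, 0.1394]
orientation: [0.004, -0.036, 0.999, 0.001]
wrist_force: [-0.5, -0.5, 0.3]
finger_gap: 0.0113
grip_force: 59.2
```

Run:
```python
from p import *
np.set_printoptions(precision=3,suppress=True)
p,r,s=cur();print(p,rk(-5,-84,3)[0],rk(-5,-84,0)[0],s['wrist_force'],s['finger_gap'])
```

```text
[ 0.612 -0.068  0.139] [ 0.609 -0.071  0.131] [ 0.608 -0.071  0.129] [-0.512 -0.549  0.257] 0.011293356972438781
```

Request:
step_arm --moves '[[[1,0,3],[0,0,0],0],[[2,0,6],[0,0,0],0],[[2,0,8],[0,0,0],0],[[2,0,8],[0,0,0],0],[[2,0,8],[0,0,0],0],[[2,0,8],[0,0,0],0]]'

```text
clock: 6.58
tcp_pos: [0.6087, -0.0685, 0.131]
orientation: [0.003, -0.036, 0.999, 0.001]
wrist_force: [-4.1, -1.1, 1.9]
finger_gap: 0.0111
grip_force: 59.3
```

Run:
```python
from p import *
np.set_printoptions(precision=3,suppress=True)
p,r,s=cur();print(p,rk(-5,-84,0)[0],s['wrist_force'],s['ft_torque'],s['finger_gap'])
```

```text
[ 0.609 -0.068  0.131] [ 0.608 -0.071  0.129] [-4.102 -1.122  1.93 ] [-0.274  1.55   0.06 ] 0.011107806631793235
```

Request:
step_arm --moves '[[[0,0,0],[0,0,0],20],[[0,0,0],[0,0,0],36],[[0,0,0],[0,0,0],36],[[0,0,0],[0,0,0],36],[[0,0,-60],[0,0,0],36],[[0,0,-120],[0,0,0],36],[[0,0,-160],[0,0,0],36],[[0,0,-160],[0,0,0],36]]'

```text
clock: 7.25
tcp_pos: [0.6089, -0.0686, 0.2946]
orientation: [0.006, -0.036, 0.999, 0.0]
wrist_force: [1.4, -0.2, 0.5]
finger_gap: 0.0362
grip_force: 0.0
```

Run:
```python
from p import *
np.set_printoptions(precision=3,suppress=True)
from workcell import imaging
import cv2
p,r,s=cur();print(p,s['finger_gap'])
plan([via([.47,.1,.33],-.2,-.3),cad(-26,.11),cad(-26,0)])
S=imaging.read_camera("scene")[180:310,190:350,::-1]
cv2.imwrite("pics/f.png",cv2.resize(S,None,fx=4,fy=4))
```

```text
[ 0.609 -0.069  0.295] 0.03624180265540313
[126, 178, -37] [0.04, -0.29, 0.27] rows 5.3
[62, 156, 65] [0.06, -0.31, 0.12] rows 4.3
[63, 0, 90] [0.0, 0.0, -0.0] rows 2.6
```

View pics/f.png

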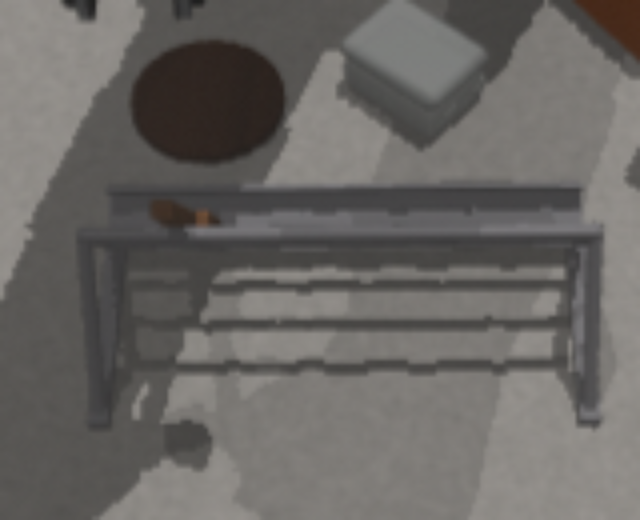

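The paddle is seen nearly end-on: its blade is at (175,213) in the crop and the handle cap at (205,217), just above the top bar. I'll check this against the predicted projection.

Run:
```python
from p import *
for p in ([-5,-84,180],[-5,-84,104],[-5,-97,0],[-5,-71,0],[-5,-97,70],[-10,-84,180]):
    print(p,(proj('scene',yawT(RK,rack([p])))[0]-[190,180])*4)
```

```text
[-5, -84, 180] [158.04272742 206.94826962]
[-5, -84, 104] [175.57468201 214.6578814 ]
[-5, -97, 0] [173.01028111 223.73530125]
[-5, -71, 0] [218.83498335 223.47252538]
[-5, -97, 70] [158.29874907 217.90711017]
[-10, -84, 180] [158.093232   196.54881124]
```

Request:
step_arm --moves '[[[126,178,-37],[0.04,-0.29,0.27],40],[[126,178,-37],[0.04,-0.29,0.27],40],[[126,178,-37],[0.04,-0.29,0.27],40],[[126,178,-37],[0.04,-0.29,0.27],40],[[126,178,-37],[0.04,-0.29,0.27],40],[[126,178,-37],[0.04,-0.29,0.27],40],[[126,178,-37],[0.04,-0.29,0.27],40],[[126,178,-37],[0.04,-0.29,0.27],40]]'

```text
clock: 7.97
tcp_pos: [0.4698, 0.1005, 0.3284]
orientation: [0.15, 0.098, 0.984, -0.013]
wrist_force: [0.7, 0.9, -0.2]
finger_gap: 0.04
grip_force: 0.0
```

Request:
step_arm --moves '[[[62,156,65],[0.06,-0.31,0.12],40],[[62,156,65],[0.06,-0.31,0.12],40],[[62,156,65],[0.06,-0.31,0.12],40],[[62,156,65],[0.06,-0.31,0.12],40],[[62,156,65],[0.06,-0.31,0.12],40],[[62,156,65],[0.06,-0.31,0.12],40],[[62,156,65],[0.06,-0.31,0.12],40],[[62,156,65],[0.06,-0.31,0.12],40]]'

```text
clock: 8.63
tcp_pos: [0.4625, 0.2599, 0.2477]
orientation: [0.296, 0.159, 0.94, -0.049]
wrist_force: [0.1, 0.6, -0.0]
finger_gap: 0.0401
grip_force: 0.0
```

```bash
cat > q.py <<'E'
from p import *
import sys
np.set_printoptions(precision=3,suppress=True)
p,r,s=cur();print(p,s['wrist_force'],s['ft_torque'],s['finger_gap'],s['clock'])
w=eval(sys.argv[1]); print(w[0][0]); plan(w[1:] if len(sys.argv)>2 else w)
E
python3 q.py '[cad(-26,.11),cad(-26,0)]' x
```

```text
[0.463 0.26  0.248] [ 0.105  0.56  -0.005] [0.14  0.433 0.008] 0.04011712770629195 8.6333
[0.462 0.261 0.25 ]
[62, 0, 88] [-0.0, -0.0, -0.0] rows 2.6
```

Request:
step_arm --moves '[[[62,1,88],[0,0,0],40],[[62,1,88],[0,0,0],40],[[62,1,88],[0,0,0],40],[[62,1,88],[0,0,0],40],[[62,1,88],[0,0,0],40],[[62,1,88],[0,0,0],40]]'

```text
clock: 9.13
tcp_pos: [0.4634, 0.262, 0.1426]
orientation: [0.298, 0.16, 0.94, -0.048]
wrist_force: [-0.2, 0.2, 0.2]
finger_gap: 0.0401
grip_force: 0.0
```

Request:
step_arm --moves '[[[0,0,0],[0,0,0],0],[[0,0,0],[0,0,0],0],[[0,0,0],[0,0,0],0],[[0,0,0],[0,0,0],0],[[0,0,0],[0,0,0],0],[[0,0,0],[0,0,0],0]]' --grip_force 60

```text
clock: 9.63
tcp_pos: [0.4629, 0.2627, 0.1425]
orientation: [0.298, 0.159, 0.94, -0.048]
wrist_force: [-0.7, -0.9, 7.1]
finger_gap: 0.0111
grip_force: 58.6
```

Request:
step_arm --moves '[[[-91,0,-129],[0,0,0],0],[[-91,0,-129],[0,0,0],0],[[-91,0,-129],[0,0,0],0],[[-91,0,-129],[0,0,0],0],[[-91,0,-129],[0,0,0],0],[[-91,0,-129],[0,0,0],0]]'

```text
clock: 10.13
tcp_pos: [0.463, 0.2627, 0.3014]
orientation: [0.298, 0.159, 0.94, -0.047]
wrist_force: [-0.9, 0.7, -0.5]
finger_gap: 0.0112
grip_force: 59.9
```

```bash
python3 q.py '[via([.53,.08,.36],-.05,-.15),rk(-12,-28,60),rk(-12,-28,8),rk(-5,-28,0)]'
```

```text
[0.463 0.263 0.301] [-0.933  0.667 -0.526] [ 0.204  0.558 -0.005] 0.011195062856436644 10.1333
[0.53 0.08 0.36]
[-135, -150, 22] [-0.1, 0.46, -0.27] rows 4.9
[-79, -88, 192] [-0.01, 0.15, -0.11] rows 5.4
[30, 0, 43] [0.0, 0.0, -0.0] rows 1.3
[-1, 0, 10] [0.0, 0.0, -0.0] rows 0.2
```

Request:
step_arm --moves '[[[-135,-150,22],[-0.1,0.46,-0.27],0],[[-135,-150,22],[-0.1,0.46,-0.27],0],[[-135,-150,22],[-0.1,0.46,-0.27],0],[[-135,-150,22],[-0.1,0.46,-0.27],0],[[-135,-150,22],[-0.1,0.46,-0.27],0],[[-135,-150,22],[-0.1,0.46,-0.27],0],[[-135,-150,22],[-0.1,0.46,-0.27],0]]'

```text
clock: 10.72
tcp_pos: [0.5305, 0.0767, 0.3549]
orientation: [0.071, 0.027, 0.997, -0.004]
wrist_force: [0.6, -0.4, -0.7]
finger_gap: 0.0111
grip_force: 59.8
```

Request:
step_arm --moves '[[[-79,-88,192],[-0.01,0.15,-0.11],0],[[-79,-88,192],[-0.01,0.15,-0.11],0],[[-79,-88,192],[-0.01,0.15,-0.11],0],[[-79,-88,192],[-0.01,0.15,-0.11],0],[[-79,-88,192],[-0.01,0.15,-0.11],0],[[-79,-88,192],[-0.01,0.15,-0.11],0],[[-79,-88,192],[-0.01,0.15,-0.11],0],[[-79,-88,192],[-0.01,0.15,-0.11],0]]'

```text
clock: 11.38
tcp_pos: [0.6295, -0.0129, 0.178]
orientation: [-0.004, -0.032, 0.999, -0.001]
wrist_force: [-0.2, 0.3, 0.4]
finger_gap: 0.0105
grip_force: 59.9
```

Request:
step_arm --moves '[[[15,0,21],[0,0,0],0],[[28,0,40],[0,0,0],0],[[28,0,40],[0,0,0],0],[[28,0,40],[0,0,0],0],[[28,0,40],[0,0,0],0]]'

```text
clock: 11.8
tcp_pos: [0.6047, -0.0156, 0.1422]
orientation: [0.0, -0.032, 0.999, -0.002]
wrist_force: [0.6, -0.6, 0.9]
finger_gap: 0.0109
grip_force: 59.8
```

```bash
python3 q.py '[rk(-12,-28,8),rk(-5,-28,0)]'
```

```text
[ 0.605 -0.016  0.142] [ 0.584 -0.57   0.928] [ 0.022 -0.038  0.02 ] 0.01087835258726281 11.8
[ 0.603 -0.015  0.139]
[2, 1, 3] [-0.0, 0.0, -0.0] rows 0.1
[-1, 0, 11] [-0.0, 0.0, -0.0] rows 0.3
```

Request:
step_arm --moves '[[[1,1,4],[0,0,0],0],[[1,1,8],[0,0,0],0],[[1,1,12],[0,0,0],0],[[0,1,12],[0,0,0],0],[[0,1,12],[0,0,0],0],[[0,1,12],[0,0,0],0]]'

```text
clock: 12.3
tcp_pos: [0.6066, -0.0153, 0.1302]
orientation: [0.002, -0.031, 1.0, -0.002]
wrist_force: [3.7, 1.8, 11.0]
finger_gap: 0.0113
grip_force: 61.0
```

```bash
python3 q.py '[rk(-5,-28,0)]'
```

```text
[ 0.607 -0.015  0.13 ] [ 3.67   1.797 10.957] [ 0.482 -0.121 -0.094] 0.011260859456333715 12.3
[ 0.604 -0.015  0.129]
[3, 1, 1] [-0.0, 0.0, -0.0] rows 0.1
```

Request:
step_arm --moves '[[[-1,0,-1],[0,0,0],0],[[-3,0,-1],[0,0,0],0],[[-3,0,-1],[0,0,0],0],[[-3,0,-1],[0,0,0],0]]'

```text
clock: 12.63
tcp_pos: [0.6071, -0.0152, 0.1298]
orientation: [-0.001, -0.031, 1.0, -0.002]
wrist_force: [-1.6, 0.9, 9.7]
finger_gap: 0.0111
grip_force: 61.1
```

Request:
step_arm --moves '[[[0,0,0],[0,0,0],20],[[0,0,0],[0,0,0],36],[[0,0,0],[0,0,0],36],[[0,0,0],[0,0,0],36],[[0,0,-60],[0,0,0],36],[[0,0,-120],[0,0,0],36],[[0,0,-160],[0,0,0],36],[[0,0,-160],[0,0,0],36]]'

```text
clock: 13.3
tcp_pos: [0.6065, -0.0148, 0.2905]
orientation: [-0.002, -0.031, 1.0, -0.002]
wrist_force: [0.4, -0.2, 0.4]
finger_gap: 0.0362
grip_force: 0.0
```

```bash
python3 q.py '[via([.50,.14,.34],-.2,-.3),cad(26,.11),cad(26,0)]'
```

```text
[ 0.606 -0.015  0.29 ] [ 0.425 -0.241  0.408] [ 0.071 -0.071  0.008] 0.03620570282683723 13.3
[0.5  0.14 0.34]
[97, 161, -50] [0.04, -0.3, 0.26] rows 4.7
[78, 163, 69] [0.05, -0.31, 0.12] rows 4.6
[63, -1, 91] [0.01, -0.0, 0.0] rows 2.7
```

Request:
step_arm --moves '[[[97,161,-50],[0.04,-0.3,0.26],40],[[97,161,-50],[0.04,-0.3,0.26],40],[[97,161,-50],[0.04,-0.3,0.26],40],[[97,161,-50],[0.04,-0.3,0.26],40],[[97,161,-50],[0.04,-0.3,0.26],40],[[97,161,-50],[0.04,-0.3,0.26],40],[[97,161,-50],[0.04,-0.3,0.26],40]]'

```text
clock: 13.88
tcp_pos: [0.4992, 0.1414, 0.3388]
orientation: [0.149, 0.097, 0.984, -0.017]
wrist_force: [0.2, -0.0, -0.5]
finger_gap: 0.0398
grip_force: 0.0
```

Request:
step_arm --moves '[[[78,163,69],[0.05,-0.31,0.12],40],[[78,163,69],[0.05,-0.31,0.12],40],[[78,163,69],[0.05,-0.31,0.12],40],[[78,163,69],[0.05,-0.31,0.12],40],[[78,163,69],[0.05,-0.31,0.12],40],[[78,163,69],[0.05,-0.31,0.12],40],[[78,163,69],[0.05,-0.31,0.12],40],[[78,163,69],[0.05,-0.31,0.12],40]]'

```text
clock: 14.55
tcp_pos: [0.4798, 0.3094, 0.2477]
orientation: [0.296, 0.157, 0.941, -0.048]
wrist_force: [-0.2, 0.0, -0.3]
finger_gap: 0.0397
grip_force: 0.0
```

```bash
python3 q.py '[cad(26,.11),cad(26,0.002)]' x
python3 - <<'E'
from workcell import imaging
import cv2,numpy as np
S=imaging.read_camera("scene")[180:310,190:350,::-1];T=imaging.read_camera("top")[140:260,220:350,::-1]
cv2.imwrite("pics/g.png",np.hstack([cv2.resize(S,(400,325)),cv2.resize(cv2.convertScaleAbs(T,alpha=1.5),(352,325))]))
E
```

```text
[0.48  0.309 0.248] [-0.179  0.013 -0.294] [ 0.154  0.474 -0.022] 0.03970880418206625 14.55
[0.479 0.31  0.25 ]
[61, 0, 86] [0.0, -0.0, 0.0] rows 2.5
```

View pics/g.png

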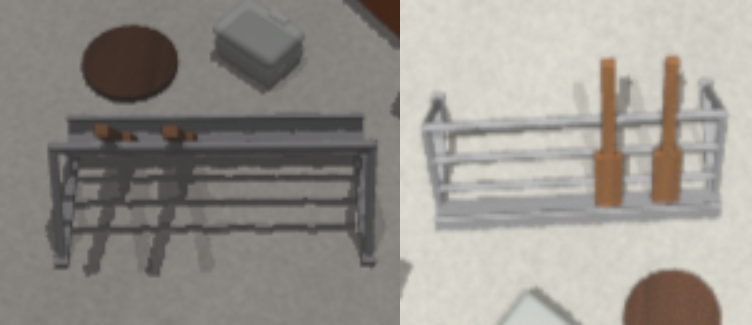

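Both paddles lean in the rack (top view, handles at (607,105) and (670,100)), blade down behind the lip. On to the third paddle.

Request:
step_arm --moves '[[[61,0,86],[0,0,0],40],[[61,0,86],[0,0,0],40],[[61,0,86],[0,0,0],40],[[61,0,86],[0,0,0],40],[[61,0,86],[0,0,0],40],[[61,0,86],[0,0,0],40]]'

```text
clock: 15.15
tcp_pos: [0.4801, 0.311, 0.1455]
orientation: [0.297, 0.158, 0.94, -0.046]
wrist_force: [1.0, 0.6, 0.6]
finger_gap: 0.0404
grip_force: 0.0
```

Request:
step_arm --moves '[[[0,0,0],[0,0,0],0],[[0,0,0],[0,0,0],0],[[0,0,0],[0,0,0],0],[[0,0,0],[0,0,0],0],[[0,0,0],[0,0,0],0],[[0,0,0],[0,0,0],0]]' --grip_force 60

```text
clock: 15.65
tcp_pos: [0.4796, 0.3114, 0.1455]
orientation: [0.298, 0.157, 0.94, -0.047]
wrist_force: [-1.4, -1.0, 6.0]
finger_gap: 0.0113
grip_force: 58.7
```

Request:
step_arm --moves '[[[-91,0,-129],[0,0,0],0],[[-91,0,-129],[0,0,0],0],[[-91,0,-129],[0,0,0],0],[[-91,0,-129],[0,0,0],0],[[-91,0,-129],[0,0,0],0],[[-91,0,-129],[0,0,0],0]]'

```text
clock: 16.15
tcp_pos: [0.48, 0.3112, 0.3046]
orientation: [0.298, 0.157, 0.94, -0.045]
wrist_force: [-0.5, -0.5, -0.4]
finger_gap: 0.0109
grip_force: 59.5
```

```bash
python3 q.py '[via([.53,.12,.36],-.05,-.15),rk(-11,28,60),rk(-11,28,8),rk(-5,28,0)]'
```

```text
[0.48  0.311 0.305] [-0.479 -0.492 -0.42 ] [ 0.132  0.547 -0.017] 0.010921990642491055 16.15
[0.53 0.12 0.36]
[-122, -164, 16] [-0.1, 0.46, -0.26] rows 4.9
[-76, -73, 192] [-0.0, 0.15, -0.12] rows 5.3
[30, 0, 43] [-0.0, 0.0, 0.0] rows 1.3
[0, 0, 10] [-0.0, 0.0, 0.0] rows 0.2
```

Request:
step_arm --moves '[[[-122,-164,16],[-0.1,0.46,-0.26],0],[[-122,-164,16],[-0.1,0.46,-0.26],0],[[-122,-164,16],[-0.1,0.46,-0.26],0],[[-122,-164,16],[-0.1,0.46,-0.26],0],[[-122,-164,16],[-0.1,0.46,-0.26],0],[[-122,-164,16],[-0.1,0.46,-0.26],0],[[-122,-164,16],[-0.1,0.46,-0.26],0]]'

```text
clock: 16.73
tcp_pos: [0.5304, 0.1167, 0.3553]
orientation: [0.072, 0.029, 0.997, -0.002]
wrist_force: [-0.8, 0.0, -1.0]
finger_gap: 0.0109
grip_force: 59.5
```

Request:
step_arm --moves '[[[-76,-73,190],[0,0.15,-0.12],0],[[-76,-73,190],[0,0.15,-0.12],0],[[-76,-73,190],[0,0.15,-0.12],0],[[-76,-73,190],[0,0.15,-0.12],0],[[-76,-73,190],[0,0.15,-0.12],0],[[-76,-73,190],[0,0.15,-0.12],0],[[-76,-73,190],[0,0.15,-0.12],0],[[-76,-73,190],[0,0.15,-0.12],0]]'

```text
clock: 17.4
tcp_pos: [0.6267, 0.0427, 0.1794]
orientation: [-0.003, -0.034, 0.999, -0.004]
wrist_force: [-0.4, 0.1, 0.8]
finger_gap: 0.0108
grip_force: 59.6
```

Request:
step_arm --moves '[[[15,0,20],[0,0,0],0],[[27,0,36],[0,0,0],0],[[27,0,36],[0,0,0],0],[[27,0,36],[0,0,0],0],[[27,0,36],[0,0,0],0]]'

```text
clock: 17.82
tcp_pos: [0.6026, 0.0399, 0.147]
orientation: [0.0, -0.034, 0.999, -0.004]
wrist_force: [0.4, -0.3, -0.1]
finger_gap: 0.0109
grip_force: 59.5
```

```bash
python3 q.py '[rk(-11,28,8),rk(-5,28,0)]'
```

```text
[0.603 0.04  0.147] [ 0.352 -0.264 -0.148] [ 0.016 -0.023 -0.01 ] 0.010884821823087695 17.8167
[0.6   0.041 0.139]
[2, 1, 8] [-0.01, 0.0, 0.0] rows 0.2
[0, 0, 10] [0.0, 0.0, 0.0] rows 0.2
```

Request:
step_arm --moves '[[[0,1,4],[0,0,0],0],[[0,1,8],[0,0,0],0],[[-1,1,12],[0,0,0],0],[[-2,1,13],[0,0,0],0],[[-2,1,13],[0,0,0],0],[[-2,1,13],[0,0,0],0]]'

```text
clock: 18.32
tcp_pos: [0.6043, 0.04, 0.1327]
orientation: [-0.0, -0.033, 0.999, -0.004]
wrist_force: [-0.1, 0.4, 7.9]
finger_gap: 0.0109
grip_force: 60.8
```

```bash
python3 q.py '[rk(-5,28,0)]'
```

```text
[0.604 0.04  0.133] [-0.083  0.385  7.86 ] [0.15  0.579 0.024] 0.010928168175564032 18.3167
[0.6   0.041 0.129]
[4, 1, 4] [-0.01, -0.0, 0.0] rows 0.1
```

Contact with both ledge and bars. Release.

Request:
step_arm --moves '[[[0,0,0],[0,0,0],20],[[0,0,0],[0,0,0],36],[[0,0,0],[0,0,0],36],[[0,0,0],[0,0,0],36],[[0,0,-60],[0,0,0],36],[[0,0,-120],[0,0,0],36],[[0,0,-160],[0,0,0],36],[[0,0,-160],[0,0,0],36]]'

```text
clock: 18.98
tcp_pos: [0.6035, 0.0413, 0.2937]
orientation: [-0.001, -0.033, 0.999, -0.004]
wrist_force: [1.1, -0.2, -0.2]
finger_gap: 0.036
grip_force: 0.0
```

```bash
python3 q.py '[via([.52,.2,.34],-.2,-.3),cad(78,.11),cad(78,.001)]'
```

```text
[0.604 0.041 0.294] [ 1.116 -0.199 -0.226] [ 0.051 -0.139 -0.011] 0.03598506838994211 18.9833
[0.52 0.2  0.34]
[73, 163, -48] [0.03, -0.3, 0.27] rows 4.4
[80, 151, 70] [0.06, -0.31, 0.12] rows 4.4
[62, 0, 89] [-0.0, -0.0, -0.0] rows 2.6
```

Request:
step_arm --moves '[[[73,163,-48],[0.03,-0.3,0.27],40],[[73,163,-48],[0.03,-0.3,0.27],40],[[73,163,-48],[0.03,-0.3,0.27],40],[[73,163,-48],[0.03,-0.3,0.27],40],[[73,163,-48],[0.03,-0.3,0.27],40],[[73,163,-48],[0.03,-0.3,0.27],40],[[73,163,-48],[0.03,-0.3,0.27],40]]'

```text
clock: 19.57
tcp_pos: [0.5195, 0.2006, 0.3386]
orientation: [0.149, 0.099, 0.984, -0.014]
wrist_force: [0.4, -0.8, 0.7]
finger_gap: 0.0402
grip_force: 0.0
```

Request:
step_arm --moves '[[[80,151,70],[0.06,-0.31,0.12],40],[[80,151,70],[0.06,-0.31,0.12],40],[[80,151,70],[0.06,-0.31,0.12],40],[[80,151,70],[0.06,-0.31,0.12],40],[[80,151,70],[0.06,-0.31,0.12],40],[[80,151,70],[0.06,-0.31,0.12],40],[[80,151,70],[0.06,-0.31,0.12],40],[[80,151,70],[0.06,-0.31,0.12],40]]'

```text
clock: 20.23
tcp_pos: [0.497, 0.3577, 0.2478]
orientation: [0.295, 0.161, 0.94, -0.051]
wrist_force: [-0.2, -0.3, -0.2]
finger_gap: 0.0402
grip_force: 0.0
```

```bash
python3 q.py '[cad(78,.11),cad(78,0.001)]' x
```

```text
[0.497 0.358 0.248] [-0.195 -0.311 -0.181] [0.154 0.496 0.026] 0.04021033044124316 20.2333
[0.496 0.359 0.25 ]
[62, 1, 87] [-0.0, -0.0, -0.0] rows 2.6
```

Request:
step_arm --moves '[[[62,1,87],[0,0,0],40],[[62,1,87],[0,0,0],40],[[62,1,87],[0,0,0],40],[[62,1,87],[0,0,0],40],[[62,1,87],[0,0,0],40],[[62,1,87],[0,0,0],40]]'

```text
clock: 20.73
tcp_pos: [0.4972, 0.3603, 0.1439]
orientation: [0.297, 0.162, 0.94, -0.049]
wrist_force: [0.5, 0.8, -0.2]
finger_gap: 0.0399
grip_force: 0.0
```

Request:
step_arm --moves '[[[0,0,0],[0,0,0],0],[[0,0,0],[0,0,0],0],[[0,0,0],[0,0,0],0],[[0,0,0],[0,0,0],0],[[0,0,0],[0,0,0],0],[[0,0,0],[0,0,0],0]]' --grip_force 60

```text
clock: 21.23
tcp_pos: [0.4964, 0.3605, 0.1438]
orientation: [0.298, 0.161, 0.94, -0.05]
wrist_force: [-3.2, -1.4, 7.0]
finger_gap: 0.0106
grip_force: 58.5
```

Request:
step_arm --moves '[[[-91,0,-129],[0,0,0],0],[[-91,0,-129],[0,0,0],0],[[-91,0,-129],[0,0,0],0],[[-91,0,-129],[0,0,0],0],[[-91,0,-129],[0,0,0],0],[[-91,0,-129],[0,0,0],0]]'

```text
clock: 21.73
tcp_pos: [0.497, 0.3612, 0.3031]
orientation: [0.298, 0.161, 0.94, -0.047]
wrist_force: [0.1, -0.3, -1.1]
finger_gap: 0.0109
grip_force: 59.3
```

```bash
python3 q.py '[via([.53,.18,.36],-.05,-.15),rk(-11,84,60),rk(-11,84,10),rk(-5,84,0)]'
```

```text
[0.497 0.361 0.303] [ 0.118 -0.339 -1.107] [0.117 0.511 0.024] 0.010919332631504717 21.7333
[0.53 0.18 0.36]
[-108, -160, 5] [-0.1, 0.46, -0.27] rows 4.6
[-72, -76, 192] [-0.01, 0.15, -0.12] rows 5.2
[28, 0, 41] [0.0, -0.0, 0.0] rows 1.2
[1, 0, 11] [0.0, -0.0, 0.0] rows 0.3
```

Request:
step_arm --moves '[[[-108,-160,5],[-0.1,0.46,-0.27],0],[[-108,-160,5],[-0.1,0.46,-0.27],0],[[-108,-160,5],[-0.1,0.46,-0.27],0],[[-108,-160,5],[-0.1,0.46,-0.27],0],[[-108,-160,5],[-0.1,0.46,-0.27],0],[[-108,-160,5],[-0.1,0.46,-0.27],0],[[-108,-160,5],[-0.1,0.46,-0.27],0]]'

```text
clock: 22.32
tcp_pos: [0.5302, 0.1767, 0.3551]
orientation: [0.071, 0.028, 0.997, -0.005]
wrist_force: [-0.7, 0.4, -0.3]
finger_gap: 0.0107
grip_force: 59.2
```

Request:
step_arm --moves '[[[-72,-76,190],[-0.01,0.15,-0.12],0],[[-72,-76,190],[-0.01,0.15,-0.12],0],[[-72,-76,190],[-0.01,0.15,-0.12],0],[[-72,-76,190],[-0.01,0.15,-0.12],0],[[-72,-76,190],[-0.01,0.15,-0.12],0],[[-72,-76,190],[-0.01,0.15,-0.12],0],[[-72,-76,190],[-0.01,0.15,-0.12],0],[[-72,-76,190],[-0.01,0.15,-0.12],0]]'

```text
clock: 22.98
tcp_pos: [0.6224, 0.0981, 0.1787]
orientation: [-0.004, -0.035, 0.999, -0.002]
wrist_force: [-1.0, -0.2, -0.0]
finger_gap: 0.0108
grip_force: 59.3
```

Request:
step_arm --moves '[[[15,0,20],[0,0,0],0],[[27,0,36],[0,0,0],0],[[27,0,36],[0,0,0],0],[[27,0,36],[0,0,0],0],[[27,0,36],[0,0,0],0]]'

```text
clock: 23.4
tcp_pos: [0.5982, 0.0956, 0.1464]
orientation: [-0.0, -0.035, 0.999, -0.002]
wrist_force: [0.7, 0.1, -1.1]
finger_gap: 0.011
grip_force: 59.3
```

```bash
python3 q.py '[rk(-11,84,8),rk(-5,84,0,.154)]'
```

```text
[0.598 0.096 0.146] [ 0.672  0.113 -1.145] [ 0.01  -0.034 -0.028] 0.010959127402727517 23.4
[0.596 0.097 0.139]
[2, 1, 8] [-0.0, -0.0, 0.0] rows 0.2
[-3, 1, 6] [-0.0, -0.0, 0.0] rows 0.2
```

Request:
step_arm --moves '[[[0,1,4],[0,0,0],0],[[0,1,8],[0,0,0],0],[[-1,1,12],[0,0,0],0],[[-2,1,14],[0,0,0],0],[[-2,1,14],[0,0,0],0],[[-2,1,14],[0,0,0],0]]'

```text
clock: 23.9
tcp_pos: [0.5998, 0.0956, 0.1312]
orientation: [-0.001, -0.034, 0.999, -0.002]
wrist_force: [-0.9, 0.0, 9.0]
finger_gap: 0.0113
grip_force: 60.7
```

```bash
python3 q.py '[rk(-5,84,0,.154)]'
```

```text
[0.6   0.096 0.131] [-0.916  0.011  8.987] [0.064 0.556 0.054] 0.011252572689462543 23.9
[0.599 0.097 0.132]
[1, 2, -1] [-0.0, -0.0, 0.0] rows 0.1
```

Request:
step_arm --moves '[[[0,0,0],[0,0,0],20],[[0,0,0],[0,0,0],36],[[0,0,0],[0,0,0],36],[[0,0,0],[0,0,0],36],[[0,0,-60],[0,0,0],36],[[0,0,-120],[0,0,0],36],[[0,0,-160],[0,0,0],36],[[0,0,-160],[0,0,0],36]]'

```text
clock: 24.57
tcp_pos: [0.5994, 0.0963, 0.292]
orientation: [-0.002, -0.034, 0.999, -0.002]
wrist_force: [0.6, -0.8, -0.7]
finger_gap: 0.0362
grip_force: 0.0
```

Request:
step_arm --moves '[[[180,100,0],[0,0,0],0],[[180,100,0],[0,0,0],0],[[180,100,0],[0,0,0],0],[[180,100,0],[0,0,0],0],[[180,100,0],[0,0,0],0],[[180,100,0],[0,0,0],0],[[180,100,0],[0,0,0],0]]'

```text
clock: 25.15
tcp_pos: [0.4115, 0.1846, 0.2906]
orientation: [-0.002, -0.036, 0.999, -0.002]
wrist_force: [0.5, -0.3, -0.3]
finger_gap: -0.0001
grip_force: 0.0
```

```bash
python3 - <<'E'
from workcell import imaging
import cv2,numpy as np
S=imaging.read_camera("scene")[150:310,100:360,::-1];T=imaging.read_camera("top")[150:260,220:450,::-1]
np.save("pics/T1.npy",T)
cv2.imwrite("pics/i.png",cv2.resize(cv2.convertScaleAbs(T,alpha=1.5),None,fx=3.4,fy=3.4,interpolation=cv2.INTER_CUBIC))
E
python3 q.py '[via([.42,.19,.29],0,0)]'
```

```text
[0.414 0.184 0.29 ] [-0.623  0.618 -0.28 ] [-0.053  0.011  0.025] 0.0001735718811603305 25.25
[0.42 0.19 0.29]
[-7, 6, 0] [-0.0, -0.0, 0.07] rows 0.6
```

View pics/i.png

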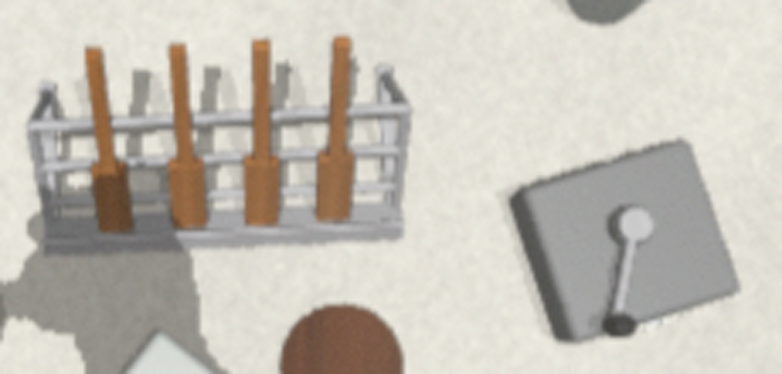

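All four paddles lean evenly in the rack, with handles at image columns 95, 180, 262 and 342. The timer has not moved (pivot (632,224), knob (620,324)). Next is the lever.

```bash
cat > l.py <<'E'
from p import *
PV=np.array([.515,-.2865]); T0=np.radians(165)
def lev(phi,off,z=.086):
    t=T0+phi; tan=np.array([-np.sin(t),np.cos(t)]); q=PV+.075*np.array([np.cos(t),np.sin(t)])-tan*off
    return np.array([*q,z]),Rt(t+np.pi/2-2*np.pi,0)
def arc(phis,off,z=.086):
    p,r=cur()[:2]
    for f in phis:
        w,rr=lev(f,off,z); print(round(f,2),np.round(r.inv().apply(w-p)*1e3).astype(int).tolist(),np.round((r.inv()*rr).as_rotvec(),2).tolist())
E
python3 - <<'E'
from l import *
w,r=lev(0,.037)
plan([via([.43,0,.28],-.9,0),(w+[0,0,.14],r),(w,r)]); print(w)
E
```

```text
[-4, -184, 11] [-0.01, -0.0, 0.97] rows 7.8
[-196, -127, 53] [0.0, -0.0, 0.93] rows 7.4
[0, 0, 140] [-0.0, -0.0, 0.0] rows 3.4
[ 0.45213187 -0.23134932  0.086     ]
```

Request:
step_arm --moves '[[[-4,-184,11],[0,0,0.97],0],[[-4,-184,11],[0,0,0.97],0],[[-4,-184,11],[0,0,0.97],0],[[-4,-184,11],[0,0,0.97],0],[[-4,-184,11],[0,0,0.97],0],[[-4,-184,11],[0,0,0.97],0],[[-4,-184,11],[0,0,0.97],0],[[-4,-184,11],[0,0,0.97],0]]'

```text
clock: 25.92
tcp_pos: [0.4307, -0.0016, 0.2794]
orientation: [-0.002, 0.44, 0.898, -0.003]
wrist_force: [-0.1, -0.2, -0.7]
finger_gap: -0.0
grip_force: 0.0
```

Request:
step_arm --moves '[[[-196,-127,53],[0,0,0.93],0],[[-196,-127,53],[0,0,0.93],0],[[-196,-127,53],[0,0,0.93],0],[[-196,-127,53],[0,0,0.93],0],[[-196,-127,53],[0,0,0.93],0],[[-196,-127,53],[0,0,0.93],0],[[-196,-127,53],[0,0,0.93],0],[[-196,-127,53],[0,0,0.93],0]]'

```text
clock: 26.58
tcp_pos: [0.4511, -0.2361, 0.226]
orientation: [-0.001, 0.797, 0.605, -0.004]
wrist_force: [-0.3, 0.3, -0.0]
finger_gap: -0.0004
grip_force: 0.0
```

Run:
```python
from l import *
from workcell import imaging
import cv2
w,r=lev(0,.037); print(cur()[0],cur()[2]['joint_pos'])
plan([(w,r)])
S=imaging.read_camera("scene")[150:310,80:280,::-1]
cv2.imwrite("pics/j.png",cv2.resize(cv2.convertScaleAbs(S,alpha=1.5),None,fx=3.5,fy=3.5,interpolation=cv2.INTER_CUBIC))
```

```text
[ 0.45112255 -0.23609136  0.22598658] [-0.63558178  0.19143648 -0.12737054  1.25598844 -0.00726841  1.20744127]
[6, 1, 140] [-0.01, 0.01, -0.01] rows 3.4
```

View pics/j.png

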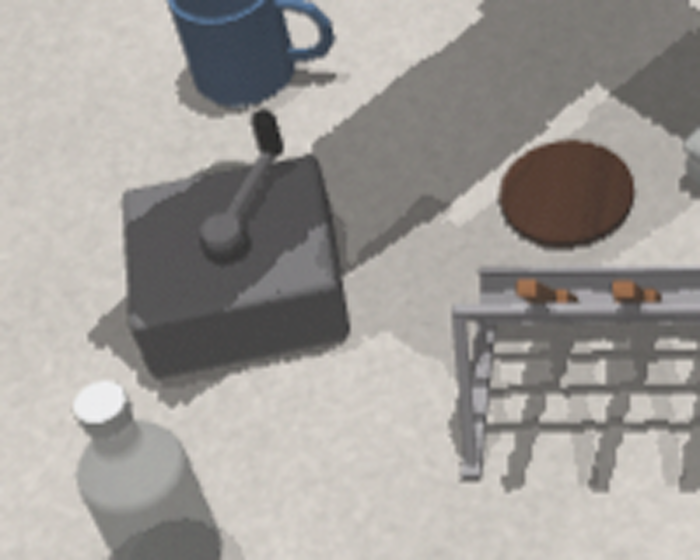

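The lever knob is at (265,132) in the crop, unmoved, and the closed fingers are above it out of frame. I'll descend beside the knob and sweep it.

Request:
step_arm --moves '[[[6,1,140],[0,0,0],0],[[6,1,140],[0,0,0],0],[[6,1,140],[0,0,0],0],[[6,1,140],[0,0,0],0],[[6,1,140],[0,0,0],0],[[6,1,140],[0,0,0],0]]'

```text
clock: 27.13
tcp_pos: [0.4526, -0.2278, 0.087]
orientation: [-0.001, 0.793, 0.609, -0.004]
wrist_force: [0.3, -0.8, -0.2]
finger_gap: 0.0001
grip_force: 0.0
```

Run:
```python
from l import *
p,r,s=cur(); print(p,s['wrist_force'],s['ft_torque'])
arc([0,.1,.2,.3,.4,.5,.6,.6,.7],.019)
```

```text
[ 0.45261865 -0.22777655  0.08701807] [ 0.27380076 -0.78381343 -0.19628295] [-0.01298026 -0.00350301  0.00486957]
0 [-22, 0, 1] [-0.01, 0.01, 0.0]
0.1 [-29, -1, 1] [-0.01, 0.0, -0.1]
0.2 [-37, -2, 1] [-0.01, 0.0, -0.2]
0.3 [-45, -2, 1] [-0.01, 0.0, -0.3]
0.4 [-52, -1, 1] [-0.01, 0.0, -0.4]
0.5 [-60, 0, 1] [-0.01, 0.0, -0.5]
0.6 [-67, 3, 1] [-0.01, 0.0, -0.6]
0.6 [-67, 3, 1] [-0.01, 0.0, -0.6]
0.7 [-74, 6, 1] [-0.01, 0.0, -0.7]
```

Request:
step_arm --moves '[[[-22,0,1],[0,0,0],0],[[-29,-1,1],[0,0,-0.1],0],[[-37,-2,1],[0,0,-0.2],0],[[-45,-2,1],[0,0,-0.3],0],[[-52,-1,1],[0,0,-0.4],0],[[-60,0,1],[0,0,-0.5],0],[[-67,3,1],[0,0,-0.6],0],[[-67,3,1],[0,0,-0.6],0]]'

```text
clock: 27.8
tcp_pos: [0.4399, -0.2956, 0.0896]
orientation: [0.001, 0.577, 0.817, -0.004]
wrist_force: [0.0, 1.5, 0.8]
finger_gap: -0.0002
grip_force: 0.7
```

Run:
```python
from l import *
from workcell import imaging
import cv2
np.set_printoptions(precision=2,suppress=True)
p,r,s=cur(); print(p,s['wrist_force'],s['ft_torque'],lev(.6,.019)[0])
arc([.7,.8,.9,.95,1.0,1.05,1.1,1.15],.019)
S=imaging.read_camera("scene")[120:280,80:280,::-1]
cv2.imwrite("pics/k.png",cv2.resize(cv2.convertScaleAbs(S,alpha=1.5),None,fx=3.5,fy=3.5,interpolation=cv2.INTER_CUBIC))
```

```text
[ 0.44 -0.3   0.09] [0.01 1.55 0.83] [0.25 0.07 0.02] [ 0.44 -0.29  0.09]
0.7 [-5, -3, 4] [-0.01, 0.01, -0.1]
0.8 [-13, -3, 4] [-0.01, 0.01, -0.2]
0.9 [-20, -3, 4] [-0.01, 0.01, -0.3]
0.95 [-24, -3, 4] [-0.01, 0.01, -0.35]
1.0 [-28, -3, 4] [-0.01, 0.01, -0.4]
1.05 [-32, -2, 4] [-0.01, 0.01, -0.45]
1.1 [-36, -1, 4] [-0.01, 0.01, -0.5]
1.15 [-39, 0, 4] [-0.01, 0.0, -0.55]
```

View pics/k.png

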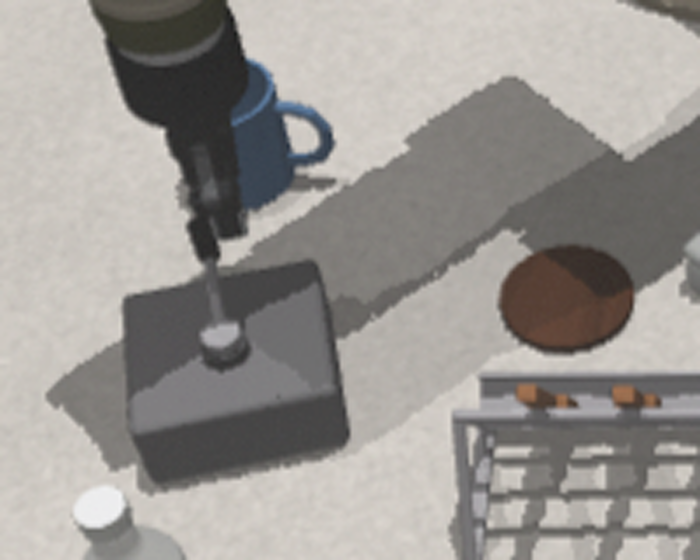

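The fingers sit behind the knob at (205,245), about halfway through its travel. I'll continue to the stop.

Request:
step_arm --moves '[[[-5,-3,3],[0,0,-0.1],0],[[-13,-3,3],[0,0,-0.2],0],[[-20,-3,3],[0,0,-0.3],0],[[-24,-3,3],[0,0,-0.35],0],[[-28,-3,3],[0,0,-0.4],0],[[-28,-3,3],[0,0,-0.4],0],[[-28,-3,3],[0,0,-0.4],0]]'

```text
clock: 28.43
tcp_pos: [0.4454, -0.3204, 0.0851]
orientation: [-0.001, 0.405, 0.914, -0.003]
wrist_force: [-1.6, 1.1, 0.1]
finger_gap: 0.0002
grip_force: 0.9
```

Run:
```python
from l import *
from workcell import imaging
import cv2
np.set_printoptions(precision=3,suppress=True)
p,r,s=cur(); print(p,s['wrist_force'],r.inv().apply(s['wrist_force']),s['ft_torque'],lev(1,.019)[0])
arc([1.05,1.1,1.15,1.2],.019)
S=imaging.read_camera("scene")[120:280,80:280,::-1]
cv2.imwrite("pics/m.png",cv2.resize(cv2.convertScaleAbs(S,alpha=1.5),None,fx=3.5,fy=3.5,interpolation=cv2.INTER_CUBIC))
```

```text
[ 0.445 -0.32   0.085] [-1.608  1.09   0.15 ] [ 1.887 -0.46  -0.148] [ 0.223  0.237 -0.041] [ 0.447 -0.323  0.086]
1.05 [-7, -2, -1] [-0.01, 0.0, -0.05]
1.1 [-10, -2, -1] [-0.01, 0.0, -0.1]
1.15 [-14, -3, -1] [-0.01, 0.0, -0.15]
1.2 [-18, -3, -1] [-0.01, -0.0, -0.2]
```

View pics/m.png

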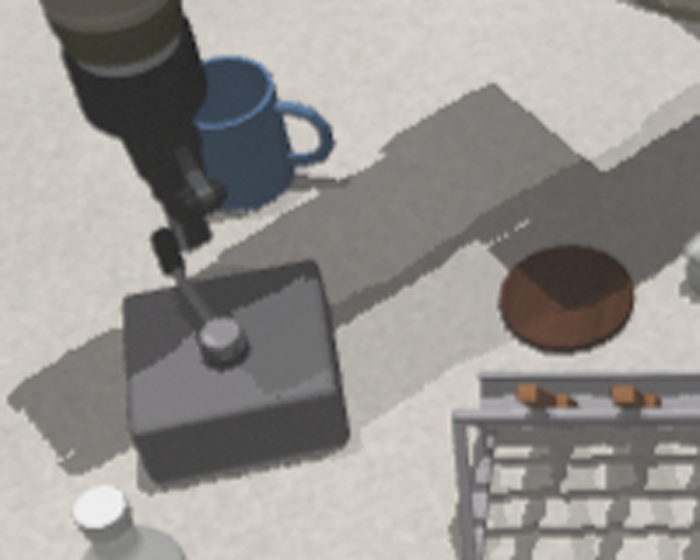

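Request:
step_arm --moves '[[[-3,-1,0],[0,0,-0.03],0],[[-7,-2,0],[0,0,-0.05],0],[[-7,-2,0],[0,0,-0.05],0],[[-7,-2,0],[0,0,-0.05],0]]'

```text
clock: 28.82
tcp_pos: [0.4485, -0.3269, 0.0846]
orientation: [-0.001, 0.381, 0.924, -0.003]
wrist_force: [0.1, 1.5, 0.7]
finger_gap: -0.0002
grip_force: 0.9
```

Run:
```python
from l import *
np.set_printoptions(precision=3,suppress=True)
p,r,s=cur(); print(p,r.inv().apply(s['wrist_force']),lev(1.05,.019)[0])
arc([1.1,1.15,1.2],.019)
for f in (.7,.8,.9,1,1.05,1.1): print(f,(proj('scene',lev(f,0,.105)[0])[0]-[79.6,119.6])*3.5,(proj('scene',lev(f,0,.088)[0])[0]-[79.6,119.6])*3.5)
```

```text
[ 0.449 -0.327  0.085] [ 0.945  1.151 -0.677] [ 0.449 -0.326  0.086]
1.1 [-3, 0, -1] [-0.01, -0.0, -0.05]
1.15 [-7, -1, -1] [-0.01, -0.0, -0.1]
1.2 [-11, -1, -1] [-0.01, -0.0, -0.15]
0.7 [191.783 223.172] [197.851 240.991]
0.8 [180.366 226.714] [186.568 244.523]
0.9 [169.233 231.018] [175.568 248.815]
1 [158.484 236.05 ] [164.951 253.833]
1.05 [153.286 238.827] [159.817 256.603]
1.1 [148.22  241.771] [154.816 259.538]
```

Request:
step_arm --moves '[[[-2,0,0],[0,0,-0.03],0],[[-4,0,0],[0,0,-0.05],0],[[-4,0,0],[0,0,-0.05],0],[[-4,0,0],[0,0,-0.05],0]]'

```text
clock: 29.15
tcp_pos: [0.4509, -0.3298, 0.0843]
orientation: [-0.002, 0.358, 0.934, -0.003]
wrist_force: [-2.2, 0.3, 0.7]
finger_gap: 0.0002
grip_force: 1.1
```

Request:
step_arm --moves '[[[-1,0,0],[0,0,-0.01],0],[[-2,0,0],[0,0,-0.02],0],[[-2,0,0],[0,0,-0.02],0],[[-2,0,0],[0,0,-0.02],0]]'

```text
clock: 29.48
tcp_pos: [0.4524, -0.3311, 0.0842]
orientation: [-0.002, 0.349, 0.937, -0.003]
wrist_force: [-3.0, 0.3, -0.4]
finger_gap: 0.0
grip_force: 1.2
```

Run:
```python
from l import *
from workcell import imaging
import cv2
np.set_printoptions(precision=3,suppress=True)
S=imaging.read_camera("scene")[150:250,90:190,::-1]
cv2.imwrite("pics/n.png",cv2.resize(cv2.convertScaleAbs(S,alpha=1.5),None,fx=6,fy=6,interpolation=cv2.INTER_CUBIC))
p,r,s=cur(); print(p,r.inv().apply(s['wrist_force']),lev(1.12,.019)[0])
for f in (.95,1,1.05,1.1): print(f,(proj('scene',lev(f,0,.105)[0])[0]-[89.6,149.6])*6,(proj('scene',lev(f,0,.088)[0])[0]-[89.6,149.6])*6)
print((proj('scene',[.515,-.2865,.083])[0]-[89.6,149.6])*6)
```

```text
[ 0.452 -0.331  0.084] [ 2.196 -2.565  0.138] [ 0.452 -0.331  0.086]
0.95 [220.807 220.192] [231.78 250.69]
1 [211.688 224.658] [222.773 255.143]
1.05 [202.775 229.418] [213.972 259.891]
1.1 [194.091 234.464] [205.398 264.923]
[320.289 380.905]
```

View pics/n.png

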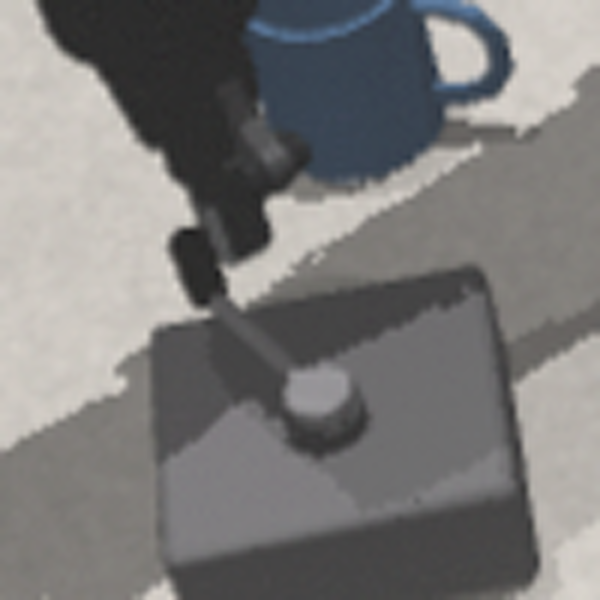

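The knob is at (195,265), which matches roughly 1.1 rad, so it is at or very near the stop. I'll confirm by force, creeping a little further.

Request:
step_arm --moves '[[[-1,0,0],[0,0,-0.01],0],[[-2,0,0],[0,0,-0.03],0],[[-2,0,0],[0,0,-0.03],0],[[-2,0,0],[0,0,-0.03],0]]'

```text
clock: 29.87
tcp_pos: [0.4527, -0.3317, 0.0841]
orientation: [-0.003, 0.334, 0.942, -0.003]
wrist_force: [-7.5, 1.6, 3.2]
finger_gap: 0.0002
grip_force: 3.2
```

Request:
step_arm --moves '[[[-1,0,0],[0,0,-0.01],0],[[-2,0,0],[0,0,-0.03],0],[[-2,0,0],[0,0,-0.03],0],[[-2,0,0],[0,0,-0.03],0]]'

```text
clock: 30.2
tcp_pos: [0.4533, -0.3326, 0.084]
orientation: [-0.004, 0.32, 0.947, -0.003]
wrist_force: [-9.4, 1.7, 3.9]
finger_gap: -0.0
grip_force: 4.5
```

```bash
cat > c.py <<'E'
from l import *
from workcell import imaging
import cv2
np.set_printoptions(precision=3,suppress=True)
f=[]
for i in range(3):
    T=imaging.read_camera("top"); p,r,s=cur(); f.append(r.inv().apply(s['wrist_force']))
print(p,np.mean(f,0)); S=imaging.read_camera("scene")
# dark knob centroid and hub in scene (orig px)
g=S.max(2)[180:205,110:135]; m=(g<28); ys,xs=np.nonzero(m); print(m.sum(),xs.mean()+110 if m.any() else 0,ys.mean()+180 if m.any() else 0)
print(proj('scene',[lev(a,0,.088)[0] for a in (1,1.05,1.1)]))
# box shift vs initial scene view
A0=cv2.cvtColor(np.load('pics/scene0.npy'),cv2.COLOR_RGB2GRAY)[225:255,110:185].astype(np.float32); B0=cv2.cvtColor(S,cv2.COLOR_RGB2GRAY)[225:255,110:185].astype(np.float32)
print('timer shift px',cv2.phaseCorrelate(A0,B0))
E
python3 c.py
```

```text
[ 0.453 -0.333  0.084] [ 9.098 -3.884 -4.565]
0 0 0
[[126.729 192.124]
 [125.262 192.915]
 [123.833 193.754]]
timer shift px ((-0.02620714340709185, 0.14266154805409847), 0.7784891137017144)
```

At the stop: about 10 N and no further motion, with the timer unmoved. I'll ease off, hold, then lift clear so it springs back.

Request:
step_arm --moves '[[[0,0,0],[0,0,0],0],[[0,0,0],[0,0,0],0],[[0,0,0],[0,0,0],0],[[0,0,0],[0,0,0],0],[[1,0,0],[0,0,0.02],0],[[3,0,0],[0,0,0.04],0],[[3,0,0],[0,0,0.04],0],[[3,0,0],[0,0,0.04],0]]'

```text
clock: 31.07
tcp_pos: [0.4531, -0.3317, 0.0842]
orientation: [-0.002, 0.339, 0.941, -0.003]
wrist_force: [-4.3, 1.1, -0.1]
finger_gap: -0.0003
grip_force: 1.7
```

Request:
step_arm --moves '[[[0,0,-40],[0,0,0],0],[[0,0,-80],[0,0,0],0],[[0,0,-120],[0,0,0],0],[[0,0,-160],[0,0,0],0],[[0,0,-180],[0,0,0],0],[[0,0,-180],[0,0,0],0],[[0,0,-180],[0,0,0],0]]'

```text
clock: 31.65
tcp_pos: [0.4561, -0.332, 0.2663]
orientation: [0.001, 0.339, 0.941, -0.004]
wrist_force: [-0.3, -0.9, -1.0]
finger_gap: -0.0002
grip_force: 0.0
```

```bash
python3 q.py '[via([.40,.12,.27],-.5,0)]'
```

```text
[ 0.456 -0.332  0.266] [-0.266 -0.93  -1.018] [ 0.03  -0.029  0.004] -0.0001994558399881429 31.65
[0.4  0.12 0.27]
[331, 313, -7] [-0.01, 0.0, -0.19] rows 10.9
```

Request:
step_arm --moves '[[[331,313,-7],[0,0,0],0],[[331,313,-7],[0,0,0],0],[[331,313,-7],[0,0,0],0],[[331,313,-7],[0,0,0],0],[[331,313,-7],[0,0,0],0],[[331,313,-7],[0,0,0],0],[[331,313,-7],[0,0,0],0],[[331,313,-7],[0,0,0],0]]'

```text
clock: 32.32
tcp_pos: [0.4129, 0.002, 0.2665]
orientation: [-0.003, 0.339, 0.941, -0.003]
wrist_force: [1.4, -0.6, 0.7]
finger_gap: 0.0004
grip_force: 0.0
```

Request:
step_arm --moves '[[[130,120,0],[0,0,0],0],[[130,120,0],[0,0,0],0],[[130,120,0],[0,0,0],0],[[130,120,0],[0,0,0],0],[[130,120,0],[0,0,0],0],[[130,120,0],[0,0,0],0],[[130,120,0],[0,0,0],0]]'

```text
clock: 32.9
tcp_pos: [0.3897, 0.1757, 0.2661]
orientation: [-0.003, 0.338, 0.941, -0.004]
wrist_force: [0.5, 0.3, -0.5]
finger_gap: 0.0004
grip_force: 0.0
```

Run:
```python
from workcell import imaging,telemetry
import numpy as np,cv2
print(telemetry.get_state()['tcp_pos'])
S=imaging.read_camera("scene"); T=imaging.read_camera("top")
T1=np.load("pics/T1.npy")[:,:,::-1].astype(int); D=np.abs(T[150:260,220:450].astype(int)-T1).max(2)
print('rack diff>40',(D[:75,:115]>40).sum(),'timer',(D[35:105,145:220]>40).sum())
S0=np.load("pics/scene0.npy").astype(int);T0=np.load("pics/top0.npy").astype(int)
d=np.abs(S.astype(int)-S0).max(2); print('scene knob/timer',(d[180:255,110:182]>50).sum(),'soap',(d[255:320,98:145]>50).sum(),'jug',(d[275:345,405:475]>50).sum())
# knob darkness rest vs stop
for nm,X in(('init',S0),('now',S)): g=X.max(2)[178:196,115:165]; ys,xs=np.nonzero(g<25); print(nm,len(xs),xs.mean()+115,ys.mean()+178)
# brown pixels in rack in top
h=cv2.cvtColor(T,cv2.COLOR_RGB2HSV)[150:222,230:340]; m=((h[...,0]<18)&(h[...,1]>110)).astype(np.uint8)
n,_,st,c=cv2.connectedComponentsWithStats(m); print([(st[i].tolist()) for i in range(1,n) if st[i][4]>20])
```

```text
[0.3897239  0.17573008 0.2660722 ]
rack diff>40 148 timer 0
scene knob/timer 110 soap 0 jug 0
init 0 nan nan
now 0 nan nan
[[84, 11, 9, 53, 294], [62, 12, 10, 54, 314], [15, 15, 13, 53, 312], [40, 14, 10, 53, 301]]<stdin>:10: RuntimeWarning: Mean of empty slice.
  ret = ret.dtype.type(ret / rcount)
```

The top view of the timer is unchanged from before the push, so the lever is back at rest. All four paddles are in the rack (the differences there are arm shadow), and the jug and soap have not moved. Handing in.

```bash
python3 -c "
from workcell import env
print(env.hand_in())"
```

```text
the job is handed in; nothing more can be done
None
```

All four paddles lean in the rack; only then was the timer lever pushed to its stop, held and let spring back. The job is handed in (no verdict shown); jug and soap bottle checked as unmoved, pacifier case and coaster not re-checked at the end.

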